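# Load the coupon holder under the spring clip

### The arm

A 6-joint arm with a two-finger parallel gripper is mounted at the origin on the work surface. World frame = base frame: x ahead of the robot, y to its left, z up, the work surface at z = 0. Lengths are in m, angles in rad, forces in N, time in s.
With the tool pointing down it reaches from about 0.375 to 0.9 m from the base axis. Payload 3.1 kg.
Tool frame: the origin (TCP) lies at the very end of the fingers, on their centre line; the grasp point (between the pads) lies 19 mm behind it; z points along the fingers, x is the direction in which the jaws open and shut, and the axes are right-handed (so a half turn about z gives the same grasp; the last joint's range is limited). The gripper opens to 87 mm and grips with 3 to 60 N. Pads are 19 mm wide; open, the fingers measure 117 mm over their backs; the gripper's body (75 mm by 190 mm) begins 51 mm behind the grasp point.
Start: joints at [-1.45, 0.527, 1.433, -0, 1.181, -0.178], TCP at [0.185, -0.597, 0.223] pointing down, gripper open.
Joint ranges: [-3.08, 3.08], [-0.75, 2.2], [0.22, 2.44], [-1.43, 4.57], [0, 2.65], [-2.85, 2.85]. Speed limits (rad/s): [2.79, 2.79, 3.14, 3.14, 3.14, 3.14].

### API

Orientations are given as a unit quaternion [x, y, z, w].
In Python, from rig import robot gives the robot as it stands. The module is installed in compiled form; this text tells all that it offers.
- The arm moves only by the shell command python3 -m creep 'ROWS' [OPENING] [FORCE]. ROWS is a JSON object of lists of equal length, an entry for each row: "dp": the shift along the tool's x, y, z in cm, a list of three; "turn": the turn, a rotation vector about the tool's x, y, z in degrees, a list of three. In form: {"dp": [[x, y, z], ...], "turn": [[wx, wy, wz], ...]}. A call has 1 to 20 rows; each row shifts and turns the commanded pose from where the row before left it, along the tool's axes as they then stand; what a row does not reach is not made up. A row lasts 1/10 s, in which the tool goes at most 50 mm and 8.59 degrees, less where a joint would pass 70% of its speed; a pose out of reach is approached as far as the arm can. A call is refused whole if a number of a shift passes 5 or a number of a turn 8.59, either way. A call with a gripper value outside its range is refused whole. OPENING is the gripper command: -1 is fully open, 1 is shut, values between are in proportion, set as the call begins (- or left out, the last holds). The fingers move at their own pace and stop on an object; FORCE is the grip in N (left out, the last holds). Time passes only in rows, so rows that do not move let the fingers close. It gives the time, the measured TCP pose, the force and the opening at its end, in the units of the state.
- robot.get_obs(): the state, without advancing time (a new reading comes with each control period).
- robot.camera(name): name is "scene" or "side" or "wrist"; returns the picture (480x640x3 uint8, red, green, blue); there is no depth.
- robot.calibration(name): a dict with "fx", "fy", "cx", "cy" (pixels), "rvec" (rotation vector, rad) and "tvec" (3), from world to camera coordinates, as OpenCV has them. Camera axes: x right, y down, z forward; pixel columns grow to the right and rows downward; lengths in m; the calibration is good to about 2 mm. A picture is of the moment at which its call begins: read the wrist's pose just before it. calibration takes no time and is no camera call; for the wrist camera it gives the pose at the moment of the call.
- robot.hand_in(): hands the job in, once; it reports no verdict.
Trained networks look in the newest picture that a camera, given by its name, has taken for a name from the list of things; names that differ only in an ending like _2 or _b are one class to them, and where a whole thing is asked for, a point or a joint stands for the part that bears it (a point fixed in the world has none). Each returns a list of dicts, best first, with "confidence" (0 to 1); they miss things now and then, are a little off and sometimes report something else, mostly with a low value. They report only what shows in the picture. A call takes as long as a camera call. They do not tell look-alikes from the thing itself.
- robot.masks_of(name, camera): "pixels" (480x640 bool, what is visible of it).
- robot.tip_of(name, camera): "point" ([x, y, z] in m, in the coordinates of the camera as it stood for that picture, good to about 4 mm: a listed point, or the origin of a listed thing).
The state is a dict: "time": time; "q": joint angles; "joint_velocities": joint speeds; "joint_torque": joint torques, N m; "position": TCP position; "tool_rot": TCP orientation; "ft_force": force on the tool from outside, world axes, zero at the start; "moment": the same for the moment, N m; "grip_width": finger opening in m.
Only numpy, scipy, OpenCV 4.12 (cv2) and the standard library are available. Lean on these libraries where they do the work, as an engineer would, in place of code of your own. Each camera call takes 0.05 s, during which the arm holds its last target.

### The job

On the inspection fixture, press the clip's yellow thumb paddle down and hold it there with one fingertip so that the red nose lifts, and meanwhile push the blue coupon holder by its rear tab along the channel with the other fingertip, beneath the nose and fully home against the end stop. Then let go, so that the clip springs shut on the holder, and move clear. Do not grip, tip or lift the holder, and leave the bearing, the roller cone and the carton where they stand.

Things in the scene. Friction and masses are not known exactly. Their poses are not given: they have to be found in the camera images.
- fixture: Green base plate fixed to the bench, 200 (x) x 150 (y) mm, top at z 12 mm. Origin: centre of its underside, on the bench; z up. Its +x axis is the direction in which the holder is pushed. On its +y side runs the channel, on its -y side lies the clip's yellow paddle.
- home (a point): On the channel floor, at the foot of the end stop (mid-width): fixture frame x +85, y +34, z 12 mm; axes as the fixture's. The channel runs along x between steel rails 8 mm high, 47 mm apart. The stop is 16 mm high. The holder is fully home when its front face meets it: holder origin 42 mm short of this point along x.
- axle (a point): Middle of the clip's axle, the see-saw's pivot: a steel rod 10 mm thick along x at fixture frame y -3, z 30 mm, from x -91 to +73, between two posts 38 mm high. Paddle on its -y side, nose on its +y side above the channel.
- holder: Loose blue holder lying in the channel, about 150 g: plate 84 (x) x 44 x 8 mm, steel coupon in its top; at its rear (-x) end an upright push tab 8 mm thick, 38 mm wide, top 24 mm above the underside. Origin: centre of underside; +x is its front. Tab's rear face: x -42. It starts 40 to 60 mm short of home, front edge just short of the nose, with 1.5 mm play either side.
- paddle_top (a point): Yellow thumb paddle, 110 (x) x 40 x 5 mm. This point: centre of its top. Fully down it is level: fixture frame x -90 to +20, y -55 to -15, top at z 24 mm, 12 mm above the channel floor. At rest it tilts 0.34 rad, outer edge high, this point 11 mm higher. A fingertip may slide along it. On its middle line it takes about 2 N to start, 4 N half down, 7 N fully down.
- nose_tip (a point): Red nose of the clip on a red arm from the axle, 14 mm along the channel, 24 mm across. This point: centre of its underside, fixture frame x +59, y +34; at rest z 16 mm, 4 mm above the channel floor, too low for the 8 mm holder plate: a holder pushed against it jams. With the paddle fully down it stands at about z 28 mm.
- clip (a joint): Angle of the spring clip about its axle (rad): 0 at rest with the nose down, grows as the paddle is pressed to 0.34 at its stop. Just above 0.11 the nose clears the holder's plate; from 0.16 it is well clear. It springs back when let go; shut on the holder it reads about 0.11.
- bearing: Loose steel bearing ring, 62 mm outside, 32 mm bore, 18 mm high, lying flat beside the fixture. Origin: centre of its underside. Leave alone.
- roller_cone: Loose taper-roller cone, dark steel with bright rollers, 66 mm across its foot, 29 mm high. Origin: centre of its underside. Leave alone.
- carton: Loose blue carton with a blank white label, 60 x 60 x 40 mm high. Origin: centre of its underside. Leave alone.
There are look-alikes about, which are no part of the job. Leave any brown, orange or pink look-alike of the holder alone.

How it is judged:
On the way:
1. a fingertip holds the paddle down with the nose raised while another pushes the holder beneath the nose (contact force between the fingers and clip above 1 N and contact force between the fingers and holder above 0.1 N and value of joint clip above 0.13 rad and x of holder in the frame of fixture between 0.014 and 0.044 m), for 0.1 s.
At the end, for the whole second after the job is handed in: The holder lies flat in the channel within 3.5 mm of the end stop, at rest, with the clip's nose sprung shut on top of its plate (pressing with over 1 N, clip angle 0.06 to 0.15 rad) (x of holder in the frame of fixture between 0.0395 and 0.046 m and y of holder in the frame of fixture between 0.03 and 0.038 m and z of holder in the frame of fixture between 0.009 and 0.015 m and value of joint clip between 0.06 and 0.15 rad and contact force between clip and holder above 1 N and linear speed of holder below 0.01 m/s); the robot touches nothing.
It fails at once if the holder is lifted off the channel floor (over 6 mm) (z of holder in the frame of fixture above 0.018 m).
It fails at once if the holder is tipped (over 0.15 rad) (angle between holder's own z axis and vertical above 0.15 rad).
It fails at once if the bearing, roller cone or carton is moved over 15 mm (distance of any of bearing, roller_cone, carton from where it was at the start of the episode above 0.015 m).
It also fails if it takes over 42 s, if anything falls off the work surface, if the arm or the gripper's body presses on something with over 40 N, if the wrist force passes 120 N, or if a joint passes its speed limit or range.

## Working session

There is one attempt and no reset: what is moved stays moved. The work goes in short steps, Python scripts to look and compute and a shell command to move; the robot and the scene stay as the last step left them, time stands still between calls to the robot, and variables do not carry over. Pictures are saved under pics/ and viewed, and the job is handed in when it is done.

```bash
mkdir -p pics; ls; cat > h.py <<'E'
import numpy as np, cv2
from scipy.spatial.transform import Rotation as R
from rig import robot
def snap(n,f):
    im=robot.camera(n); cv2.imwrite('pics/'+f,cv2.cvtColor(im,cv2.COLOR_RGB2BGR)); return im
def c2w(n,p):
    c=robot.calibration(n); M=cv2.Rodrigues(np.array(c['rvec'],float))[0]
    return M.T@(np.array(p)-np.array(c['tvec']).ravel())
def proj(n,P):
    c=robot.calibration(n); M=cv2.Rodrigues(np.array(c['rvec'],float))[0]
    p=M@np.array(P)+np.array(c['tvec']).ravel(); return np.array([c['fx']*p[0]/p[2]+c['cx'],c['fy']*p[1]/p[2]+c['cy']])
def ray(n,u,v,z):
    c=robot.calibration(n); M=cv2.Rodrigues(np.array(c['rvec'],float))[0]
    o=-M.T@np.array(c['tvec']).ravel(); d=M.T@np.array([(u-c['cx'])/c['fx'],(v-c['cy'])/c['fy'],1]); return o+d*(z-o[2])/d[2]
E
python3 - <<'E'
from h import *
print(robot.get_obs())
for n in ['scene','side','wrist']:
    snap(n,n+'0.png')
    for t in (['fixture','home','axle','holder','paddle_top','nose_tip','bearing','roller_cone','carton'] if n!='wrist' else []):
        for d in robot.tip_of(t,n)[:3]:
            w=c2w(n,d['point']);print(n,t,round(d['confidence'],2),w.round(4),proj(n,w).round())
E
```

```text
pics
{'time': 0.0, 'q': array([-1.44950460e+00,  5.28449412e-01,  1.43391650e+00, -4.56220909e-05,
        1.18138379e+00, -1.78510449e-01]), 'joint_velocities': array([ 0.00162426,  0.00204279, -0.00075984,  0.00064904, -0.00080143,
       -0.00154649]), 'joint_torque': array([ 7.81292965e-04, -4.40045750e+01, -1.76590151e+01,  6.34129252e-02,
        5.81479096e-02, -1.65465699e-04]), 'position': array([ 0.18450051, -0.59637319,  0.22157741]), 'tool_rot': array([ 8.04781430e-01, -5.93570288e-01, -7.55840747e-04, -7.69652579e-04]), 'ft_force': array([0.28479745, 0.27935316, 0.98653534]), 'moment': array([0.03704508, 0.05173603, 0.0331682 ]), 'grip_width': 0.08687901474608098}
scene fixture 0.9 [ 0.5742 -0.0175 -0.0007] [305. 296.]
scene home 0.97 [0.6484 0.0345 0.0122] [356. 299.]
scene axle 0.69 [ 0.5629 -0.0228  0.0279] [298. 287.]
scene axle 0.58 [ 0.5465 -0.0548  0.0297] [279. 293.]
scene holder 0.77 [ 0.3721 -0.0676 -0.0006] [211. 250.]
scene holder 0.76 [0.5533 0.0132 0.0081] [309. 276.]
scene holder 0.69 [ 0.3471  0.0608 -0.002 ] [251. 204.]
scene paddle_top 0.71 [ 0.5466 -0.
[... 292 characters left out ...]
1 5.000e-04] [364. 240.]
side fixture 0.75 [ 0.5704 -0.0108 -0.0027] [334. 311.]
side home 0.57 [0.6501 0.0321 0.0111] [378. 273.]
side axle 0.84 [ 0.566  -0.0195  0.028 ] [333. 303.]
side holder 0.88 [0.5584 0.0144 0.0135] [322. 292.]
side holder 0.78 [ 0.5498 -0.199   0.0026] [355. 437.]
side holder 0.76 [ 0.3716 -0.0701 -0.0033] [199. 376.]
side paddle_top 0.73 [ 0.5416 -0.0526  0.0371] [321. 322.]
side nose_tip 0.8 [0.6224 0.0255 0.0112] [362. 279.]
side nose_tip 0.34 [ 5.696e-01 -1.070e-02 -1.000e-04] [334. 310.]
side bearing 0.81 [ 0.676  -0.1828 -0.0033] [449. 404.]
side roller_cone 0.77 [ 7.246e-01 -2.200e-03 -4.000e-04] [432. 286.]
side carton 0.87 [0.5738 0.1561 0.0011] [312. 230.]
```

View pics/scene0.png

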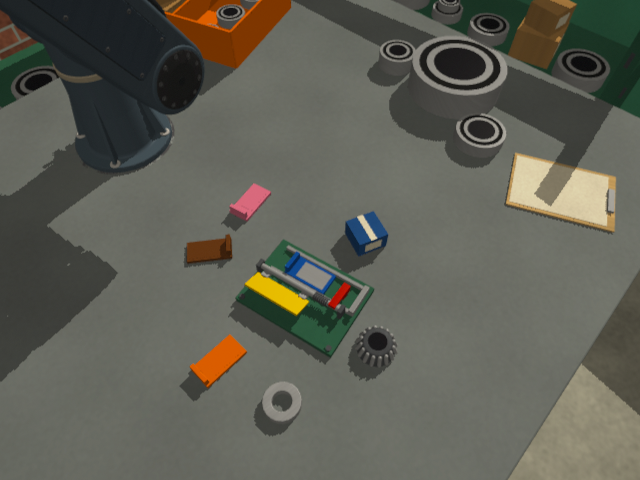

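View pics/side0.png

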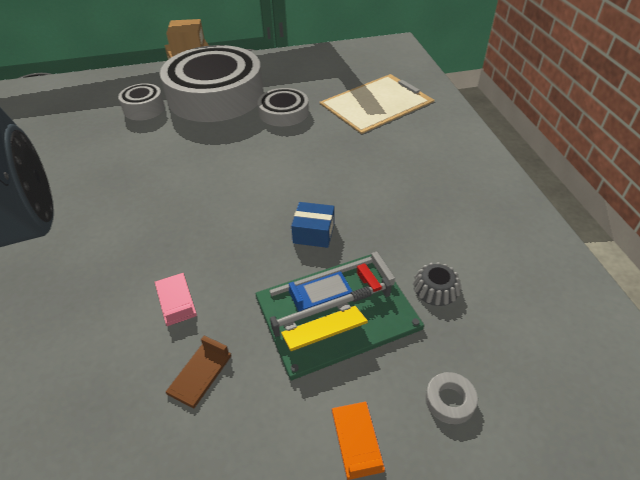

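```bash
python3 - <<'E'
import cv2
a=cv2.imread('pics/scene0.png')[230:350,220:400]; b=cv2.imread('pics/side0.png')[230:380,240:440]
cv2.imwrite('pics/crop0.png',cv2.resize(a,None,fx=4.4,fy=4.4,interpolation=cv2.INTER_CUBIC)[:600,:800]); cv2.imwrite('pics/crop1.png',cv2.resize(b,None,fx=4,fy=4,interpolation=cv2.INTER_CUBIC))
E
```

```text
(no output)
```

View pics/crop0.png

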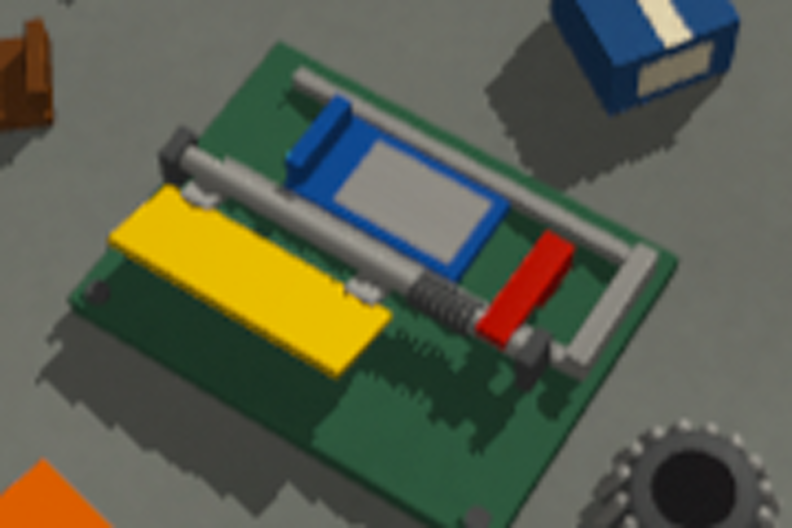

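View pics/crop1.png

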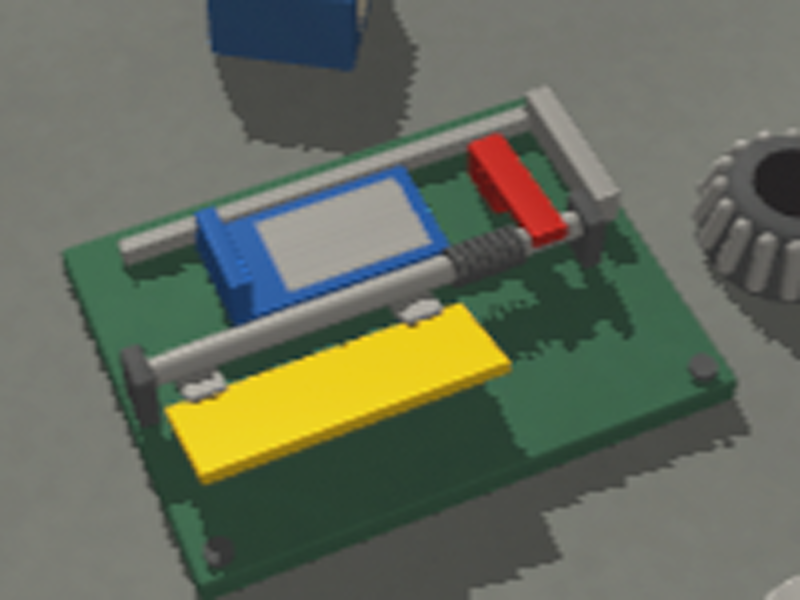

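The blue holder is the one lying in the channel, at scene (309,276) and side (322,292). It has a steel coupon and a tab at its rear, and it lies between the rails. The pink (251,204), brown (211,250) and orange (218,360) ones lie loose on the bench and are look-alikes. The enlarged crops confirm this. Next I fit the fixture pose.

```bash
cat > fit.py <<'E'
from h import *
from scipy.optimize import least_squares
S=lambda x,y:(220+x/4.4,230+y/4.4); D=lambda x,y:(240+x/4,230+y/4)
obs=[('scene',S(280,42),(-100,75,12)),('scene',S(678,262),(100,75,12)),('scene',S(72,300),(-100,-75,12)),
('side',D(65,255),(-100,75,12)),('side',D(203,587),(-100,-75,12)),('side',D(735,380),(100,-75,12)),('side',D(528,95),(100,75,12))]
def W(p,P):
    c,s=np.cos(p[2]),np.sin(p[2]); P=np.array(P)/1000
    return np.array([p[0]+c*P[0]-s*P[1],p[1]+s*P[0]+c*P[1],P[2]])
def f(p): return np.concatenate([proj(n,W(p,P))-np.array(uv) for n,uv,P in obs])
if __name__=='__main__':
    r=least_squares(f,[.572,-.014,.17],loss='soft_l1'); print(r.x,np.degrees(r.x[2])); print(f(r.x).reshape(-1,2).round(1))
    p=r.x
    def inv(w):
        c,s=np.cos(p[2]),np.sin(p[2]); d=w[:2]-p[:2]; return np.array([c*d[0]+s*d[1],-s*d[0]+c*d[1]])*1000
    for n,w in [('home',(.6484,.0345)),('home',(.6501,.0321)),('nose',(.6234,.0239)),('nose',(.6224,.0255)),('holder',(.5533,.0132)),('holder',(.5584,.0144)),('axle',(.566,-.0195))]: print(n,inv(np.array(w)).round(1))
    # tab top rear edge corners (z 36)
    for n,uv in [('scene',S(340,97)),('scene',S(288,152)),('side',D(199,212)),('side',D(230,282))]: print('tab',inv(ray(n,*uv,.036)).round(1))
    for n,uv in [('scene',S(507,204)),('scene',S(455,280)),('side',D(405,168))]: print('front',inv(ray(n,*uv,.020)).round(1))
E
python3 fit.py
```

```text
[ 0.5741631  -0.01812178  0.17301495] 9.913026198590488
[[-0.7 -0.7]
 [ 0.6 -1.1]
 [-2.1  0.1]
 [-1.  -1.6]
 [-0.2  0.7]
 [ 2.5  0.2]
 [ 4.6 -1.8]]
home [82.2 39.1]
home [83.4 36.4]
nose [55.7 32.9]
nose [55.  34.7]
holder [-15.2  34.4]
holder [-9.9 34.7]
axle [-8.3  0. ]
tab [-50.8  52.7]
tab [-53.8  19.4]
tab [-52.7  52.1]
tab [-53.6  18.5]
front [29.6 54.4]
front [30.2 13.5]
front [29.1 53.5]
```

```bash
python3 -m creep '{"dp":[[-2.79,-2.96,0],[-2.79,-2.96,0],[-2.79,-2.96,0],[-2.79,-2.96,0],[-2.79,-2.96,0],[-2.79,-2.96,0],[-2.79,-2.96,0],[-2.79,-2.96,0],[-2.79,-2.96,0],[-2.79,-2.96,0],[-2.79,-2.96,0],[-2.79,-2.96,0],[-2.79,-2.96,0],[-2.79,-2.96,0],[-2.79,-2.96,0],[-2.79,-2.96,0],[0,0,0],[0,0,0]],"turn":[[0,0,0],[0,0,0],[0,0,0],[0,0,0],[0,0,0],[0,0,0],[0,0,0],[0,0,0],[0,0,0],[0,0,0],[0,0,0],[0,0,0],[0,0,0],[0,0,0],[0,0,0],[0,0,0],[0,0,7.3],[0,0,0]]}' -0.24
python3 - <<'E'
from h import *
snap('wrist','w1.png')
o=robot.get_obs();print(o['position'],R.from_quat(o['tool_rot']).as_matrix()[:,0],o['grip_width'],o['ft_force'])
for t in ['home','axle','holder','paddle_top','nose_tip','fixture']:
    for d in robot.tip_of(t,'wrist')[:2]:
        w=c2w('wrist',d['point']);print(t,round(d['confidence'],2),w.round(4),proj('wrist',w).round())
E
```

```text
time: 2.85
position: [0.5057, -0.0296, 0.2226]
tool_rot: [0.766, -0.642, 0.0, 0.0]
ft_force: [0.3, 0.0, 0.7]
grip_width: 0.0541
[ 0.50523272 -0.03030476  0.22254338] [ 1.75105725e-01 -9.84549624e-01  1.50678928e-04] 0.05406935289598218 [ 0.59373741 -0.08353916 -0.24199753]
home 0.59 [ 0.6742 -0.1819  0.006 ] [510.  56.]
home 0.57 [0.6521 0.0288 0.0175] [277.  36.]
axle 0.57 [ 0.5672 -0.0228  0.0326] [318. 145.]
holder 0.79 [ 0.5449 -0.2031 -0.0011] [486. 196.]
holder 0.63 [ 0.3786 -0.0708  0.0049] [331. 322.]
paddle_top 0.68 [ 0.5455 -0.063   0.0374] [357. 177.]
nose_tip 0.87 [0.6238 0.022  0.014 ] [279.  72.]
```

View pics/w1.png

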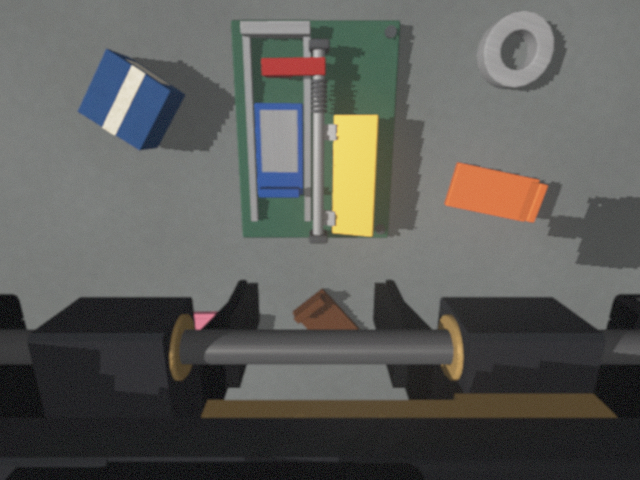

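The wrist view shows the fixture square to the tool: the plate runs (233,21) to (400,21), the blue tab is at (278,192), the yellow paddle at (355,175) and the axle at x≈318. I will refine the fit with it.

```bash
python3 - <<'E'
import cv2
a=cv2.imread('pics/w1.png')[10:250,220:420]
cv2.imwrite('pics/w1c.png',cv2.resize(a,None,fx=2.5,fy=2.5,interpolation=cv2.INTER_CUBIC)[:600])
E
```

```text
(no output)
```

View pics/w1c.png

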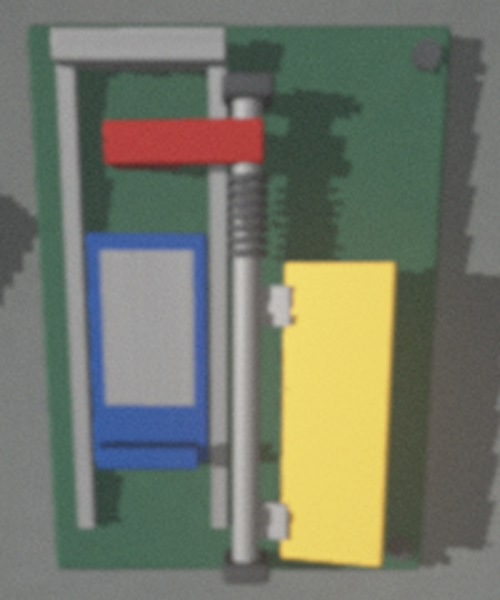

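```bash
python3 - <<'E'
import fit; from fit import *
V=lambda x,y:(220+x/2.5,10+y/2.5)
fit.obs+=[('wrist',V(28,27),(-0+100,75,12)),('wrist',V(450,28),(100,-75,12)),('wrist',V(58,568),(-100,75,12)),('wrist',V(417,568),(-100,-75,12)),
 ('wrist',V(82,527),(-67,34+25,20))][:4]
r=least_squares(f,[.572,-.014,.17],loss='soft_l1');p=r.x;print(p,np.degrees(p[2]));print(f(p).reshape(-1,2).round(1))
fit.obs=fit.obs[-4:];q=least_squares(f,p).x;print('wrist only',q,f(q).round(1))
def inv(w):
    c,s=np.cos(p[2]),np.sin(p[2]); d=w[:2]-p[:2]; return np.array([c*d[0]+s*d[1],-s*d[0]+c*d[1]])*1000
for uv in [(98,468),(198,468)]: print('tab z36/12',inv(ray('wrist',*V(*uv),.036)).round(1),inv(ray('wrist',*V(*uv),.012)).round(1))
for uv in [(86,234),(207,234)]: print('front',inv(ray('wrist',*V(*uv),.020)).round(1))
print('axle mid',inv(ray('wrist',*V(245,300),.035)),'paddle',[inv(ray('wrist',*V(*k),.041)).round(1) for k in[(382,565),(396,262)]])
c=robot.calibration('wrist');M=cv2.Rodrigues(np.array(c['rvec'],float))[0];print('cam',inv(-M.T@np.array(c['tvec']).ravel()))
print('tcp',inv(robot.get_obs()['position']),'target',W(p,(-70,-.5,0)))
np.save('p.npy',p)
E
```

```text
[ 0.57308288 -0.01935579  0.17021174] 9.752414275397017
[[-1.4 -0.7]
 [-0.3 -0.8]
 [-3.  -0. ]
 [-1.5 -1. ]
 [-1.   1.6]
 [ 2.   1.3]
 [ 4.3 -1. ]
 [-1.8 -1.5]
 [ 0.3 -1.8]
 [-1.2  0.6]
 [ 0.9  0.7]]
wrist only [ 0.57251975 -0.01986949  0.16831578] [-1.  -0.9  0.9 -0.8 -0.9  1.1  1.1  1.5]
tab z36/12 [-53.4  51.9] [-57.7  55.6]
tab z36/12 [-53.4  14.6] [-57.7  15.6]
front [29.8 55.1]
front [29.8 11. ]
axle mid [ 6.8785012  -2.83191164] paddle [array([-89.6, -55. ]), array([ 19.6, -55.1])]
cam [ 9.70770517 -0.85352902]
tcp [-69.14592228  -0.42896616] target [ 0.50417916 -0.03170593  0.        ]
```

```bash
python3 -m creep '{"dp":[[0,0,3],[0,0,3],[0,0,3],[0,0,3],[0,0,3],[0,0,2],[0,0,0],[0,0,0]],"turn":[[0,0,0],[0,0,0],[0,0,0],[0,0,0],[0,0,0],[0,0,0],[0,0,0.4],[0,0,0]]}'
python3 - <<'E'
from h import *
a=snap('scene','s2.png');b=snap('side','d2.png')
k=np.hstack([cv2.resize(a[200:350,220:400],None,fx=2.2,fy=2.2),cv2.resize(b[200:350,220:400],None,fx=2.2,fy=2.2)])
cv2.imwrite('pics/k2.png',k[:,:,::-1]); print(k.shape, robot.get_obs()['position'])
E
```

```text
time: 4.0
position: [0.5053, -0.0312, 0.0527]
tool_rot: [0.763, -0.647, -0.0, 0.0]
ft_force: [-0.6, 0.6, -0.2]
grip_width: 0.0539
(330, 792, 3) [ 0.50620286 -0.03122124  0.05365962]
```

View pics/k2.png

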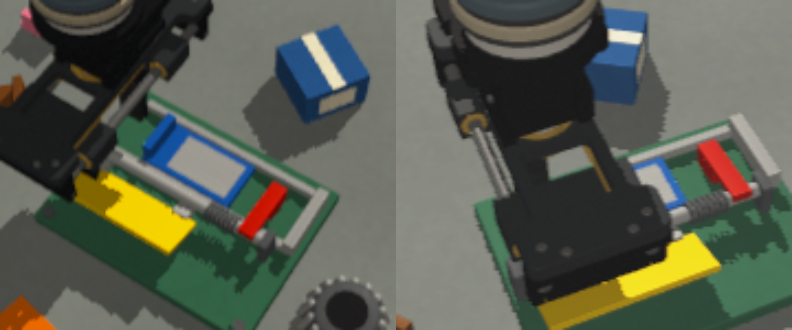

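The fingers straddle the axle: one is over the paddle's rear part (scene crop 90,190), the other behind the tab (about 150,140). Now I press.

```bash
python3 -m creep '{"dp":[[0,0,0.5],[0,0,0.5],[0,0,0.5],[0,0,0.5],[0,0,0.4],[0,0,0.3],[0,0,0]],"turn":[[0,0,0],[0,0,0],[0,0,0],[0,0,0],[0,0,0],[0,0,0],[0,0,0]]}'
python3 - <<'E'
from h import *
p=np.load('p.npy')
o=robot.get_obs();d=o['position'][:2]-p[:2];c,s=np.cos(p[2]),np.sin(p[2]);print((c*d[0]+s*d[1])*1e3,(-s*d[0]+c*d[1])*1e3,o['position'][2],o['ft_force'])
a=snap('scene','s3.png');b=snap('side','d3.png')
k=np.hstack([cv2.resize(a[200:350,220:400],None,fx=2.2,fy=2.2),cv2.resize(b[200:350,220:400],None,fx=2.2,fy=2.2)])
cv2.imwrite('pics/k3.png',k[:,:,::-1])
E
```

```text
time: 4.8
position: [0.5055, -0.0308, 0.0255]
tool_rot: [0.763, -0.646, 0.0, -0.0]
ft_force: [-0.3, 0.1, 6.4]
grip_width: 0.0541
-68.5823023872869 0.18034163910507842 0.02547452525331043 [-0.31959857  0.13976717  6.39871502]
```

View pics/k3.png

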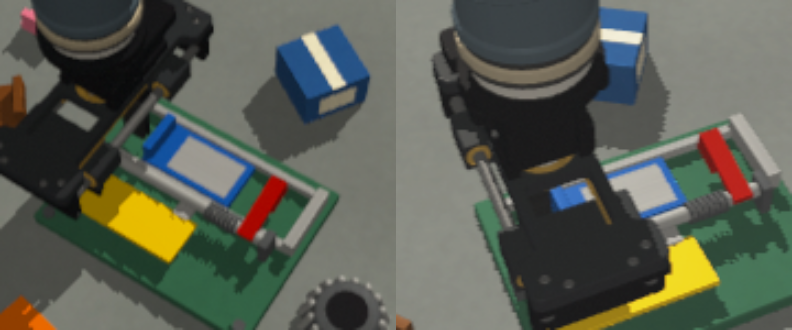

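Paddle down at 6.4 N and the nose is raised. I push with tool −y.

```bash
python3 -m creep '{"dp":[[0,-0.4,0],[0,-0.4,0],[0,-0.4,0],[0,-0.4,0],[0,-0.4,0],[0,-0.4,0],[0,-0.4,0],[0,-0.4,0],[0,-0.4,0],[0,-0.4,0],[0,-0.4,0],[0,-0.4,0],[0,-0.4,0],[0,0,0]],"turn":[[0,0,0],[0,0,0],[0,0,0],[0,0,0],[0,0,0],[0,0,0],[0,0,0],[0,0,0],[0,0,0],[0,0,0],[0,0,0],[0,0,0],[0,0,0],[0,0,0]]}'
cat > st.py <<'E'
from h import *
import sys
p=np.load('p.npy')
o=robot.get_obs();d=o['position'][:2]-p[:2];c,s=np.cos(p[2]),np.sin(p[2]);F=o['ft_force'];print((c*d[0]+s*d[1])*1e3,(-s*d[0]+c*d[1])*1e3,o['position'][2],'F fix',c*F[0]+s*F[1],-s*F[0]+c*F[1],F[2])
a=snap('scene','s%s.png'%sys.argv[1]);b=snap('side','d%s.png'%sys.argv[1])
k=np.hstack([cv2.resize(a[200:350,220:400],None,fx=2.2,fy=2.2),cv2.resize(b[200:350,220:400],None,fx=2.2,fy=2.2)])
cv2.imwrite('pics/k%s.png'%sys.argv[1],k[:,:,::-1])
E
python3 st.py 4
```

```text
time: 6.3
position: [0.5522, -0.0213, 0.0252]
tool_rot: [0.763, -0.646, -0.004, 0.002]
ft_force: [-6.1, -1.2, 8.1]
grip_width: 0.0538
-20.94356705561457 1.630714958604342 0.025196728922976648 F fix -6.162858804371338 -0.11642782525456274 8.082556657286114
```

View pics/k4.png

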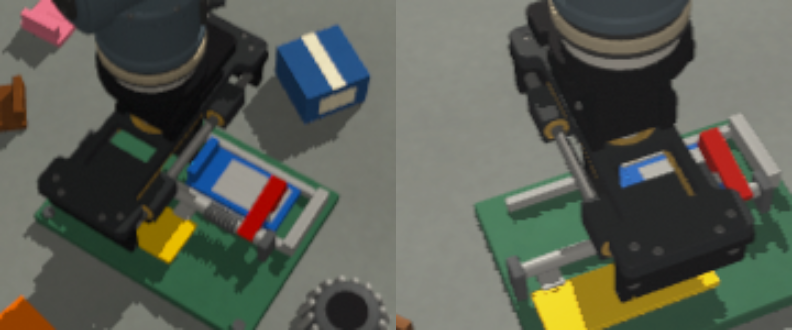

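```bash
python3 -m creep '{"dp":[[0,-0.3,0],[0,-0.3,0],[0,-0.2,0],[0,0,0]],"turn":[[0,0,0],[0,0,0],[0,0,0],[0,0,0]]}'; python3 st.py 5
```

```text
time: 6.8
position: [0.5596, -0.0201, 0.0252]
tool_rot: [0.763, -0.646, -0.004, 0.003]
ft_force: [-6.2, -1.3, 8.8]
grip_width: 0.0537
-13.402823414813907 1.592063909874541 0.02516243743451552 F fix -6.279256260583555 -0.21532769514855055 8.757726939419499
```

View pics/k5.png

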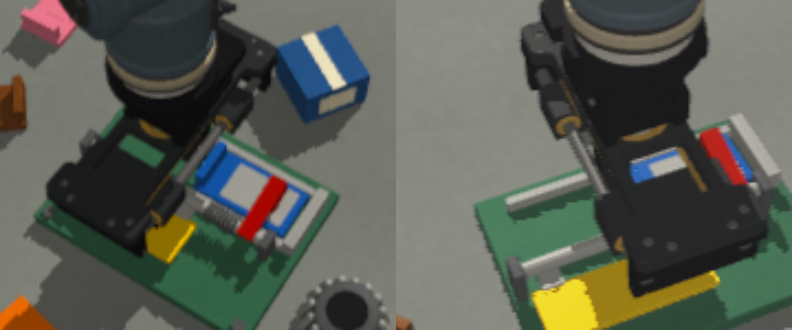

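```bash
python3 -m creep '{"dp":[[0,-0.2,0],[0,-0.2,0],[0,0,0]],"turn":[[0,0,0],[0,0,0],[0,0,0]]}'; python3 -m creep '{"dp":[[0,-0.1,0],[0,0,0]],"turn":[[0,0,0],[0,0,0]]}';python3 st.py 6
```

```text
time: 7.2
position: [0.5635, -0.0194, 0.0252]
tool_rot: [0.763, -0.646, -0.005, 0.003]
ft_force: [-7.4, -0.7, 8.9]
grip_width: 0.0541
time: 7.4
position: [0.5636, -0.0194, 0.0251]
tool_rot: [0.763, -0.646, -0.005, 0.003]
ft_force: [-8.5, -1.5, 9.3]
grip_width: 0.0539
-9.31395586788274 1.5962442909195234 0.025132188545204798 F fix -8.619210278400399 -0.017840560881842382 9.282257651417797
```

View pics/k6.png

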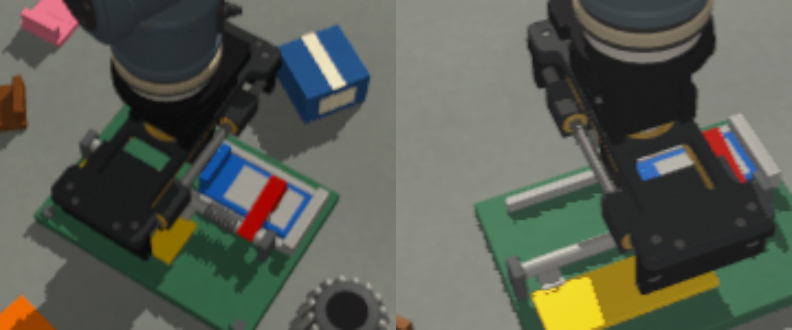

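Motion stopped with the finger at x −9.3 mm (−8.5 expected) and the force rising: the holder is home. I back off the tab first with the paddle still held, check, then lift.

```bash
python3 -m creep '{"dp":[[0,0.3,0],[0,0.4,0],[0,0.5,0],[0,0.3,0],[0,0,0]],"turn":[[0,0,0],[0,0,0],[0,0,0],[0,0,0],[0,0,0]]}'; python3 st.py 7
```

```text
time: 8.0
position: [0.5575, -0.0227, 0.0266]
tool_rot: [0.763, -0.646, 0.003, -0.002]
ft_force: [2.8, 1.3, 5.3]
grip_width: 0.0536
-15.941223219587478 -0.6475876913669054 0.026574282012824038 F fix 2.9990195769253347 0.8336980058315181 5.32430026046047
```

View pics/k7.png

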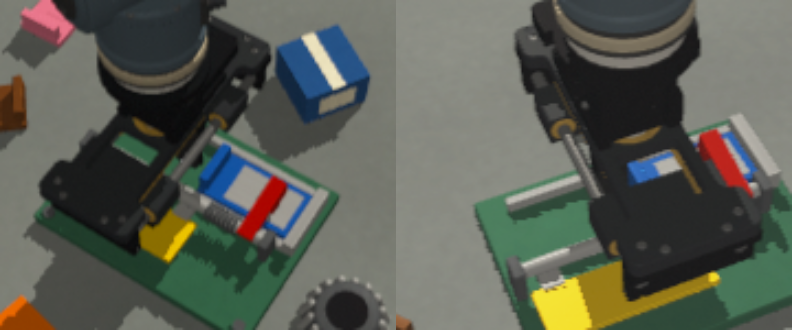

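The holder stayed at the stop and the finger is clear by about 6 mm. Lifting.

```bash
python3 -m creep '{"dp":[[0,0,-0.4],[0,0,-0.4],[0,0,-0.5],[0,0,-0.7],[0,0,-1],[0,0,-2],[0,0,-3],[0,0,-3],[0,2,-3],[0,4,-2],[0,4,0],[0,4,0],[0,0,0],[0,0,0]],"turn":[[0,0,0],[0,0,0],[0,0,0],[0,0,0],[0,0,0],[0,0,0],[0,0,0],[0,0,0],[0,0,0],[0,0,0],[0,0,0],[0,0,0],[0,0,0],[0,0,0]]}'; python3 st.py 8
python3 - <<'E'
from h import *
p=np.load('p.npy');c,s=np.cos(p[2]),np.sin(p[2])
w=snap('wrist','w8.png')
for n in ['scene','side','wrist']:
    for t in ['holder','home','nose_tip']:
        if n!='wrist': robot.camera(n) if t=='holder' else 0
        for d in robot.tip_of(t,n)[:2]:
            W=c2w(n,d['point']);e=W[:2]-p[:2];print(n,t,round(d['confidence'],2),((c*e[0]+s*e[1])*1e3).round(1),((-s*e[0]+c*e[1])*1e3).round(1),(W[2]*1e3).round(1))
k=np.hstack([cv2.resize(cv2.imread('pics/s8.png')[230:330,260:390],None,fx=3,fy=3),cv2.resize(cv2.imread('pics/d8.png')[230:330,270:400],None,fx=3,fy=3)]);cv2.imwrite('pics/k8.png',k)
E
```

```text
time: 9.5
position: [0.416, -0.0456, 0.1862]
tool_rot: [0.763, -0.647, 0.0, -0.0]
ft_force: [0.9, -0.9, 0.4]
grip_width: 0.0542
-159.23173101586463 0.7190467439991272 0.18621507397693665 F fix 0.7330704348884374 -1.0243878133563413 0.4346805262351282
scene holder 0.78 40.4 35.1 11.1
scene home 0.73 80.9 42.9 10.3
scene home 0.22 39.0 36.8 9.4
side holder 0.96 -214.2 119.0 -2.9
side holder 0.93 -211.2 -17.6 -2.4
side home 0.79 85.3 37.6 11.9
side nose_tip 0.7 58.2 35.4 17.3
side nose_tip 0.49 75.6 -180.6 -2.9
wrist holder 0.76 -56.2 -174.2 -1.1
wrist holder 0.74 -204.2 -14.7 2.4
```

View pics/k8.png

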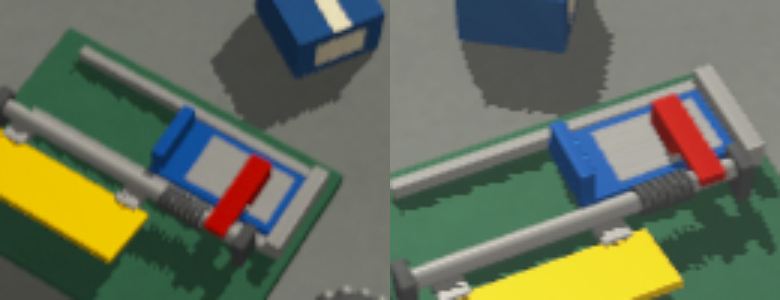

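View pics/w8.png

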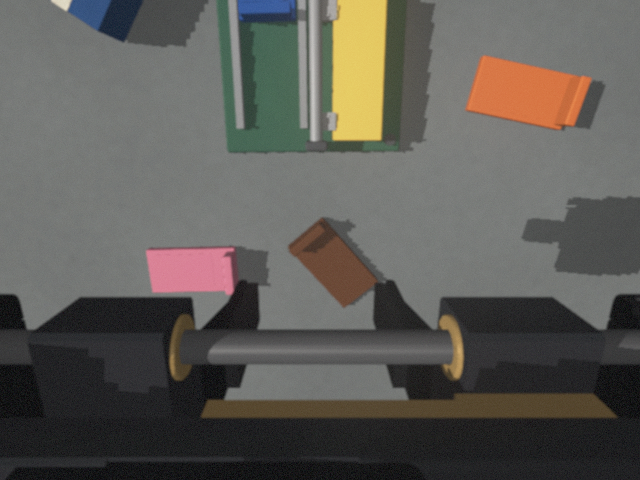

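```bash
python3 - <<'E'
from h import *
k=np.hstack([cv2.resize(cv2.imread('pics/s8.png')[265:325,320:380],None,fx=6.5,fy=6.5,interpolation=2),cv2.resize(cv2.imread('pics/d8.png')[245:305,350:410],None,fx=6.5,fy=6.5,interpolation=2)]);cv2.imwrite('pics/k9.png',k)
E
```

```text
(no output)
```

View pics/k9.png

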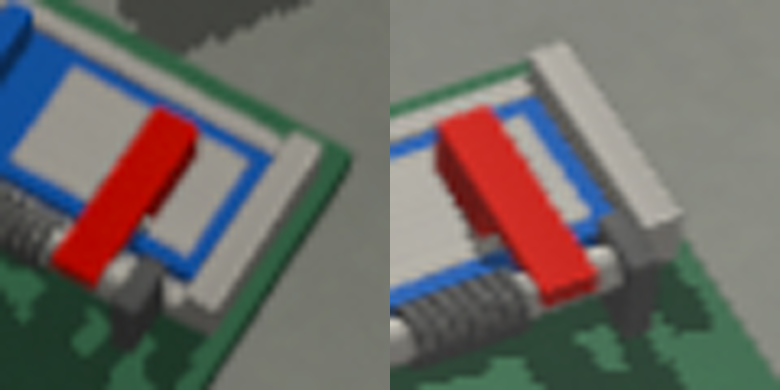

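The front edge meets the stop with no green floor showing between them, and the nose rests on the plate. The arm is clear, so I hand in.

```bash
python3 -c "
from rig import robot
print(robot.hand_in(), robot.get_obs()['time'])"
```

```text
the job is handed in; nothing more can be done
the job is handed in; nothing more can be done
```

I pressed the paddle down with one fingertip (about 6–9 N, nose visibly raised) and pushed the blue holder under the nose by its tab with the other. I then backed off, released the clip and moved clear. The job is handed in.

- **Home position:** the push stopped with the finger at x −9.3 mm, where −8.5 mm was expected, and the force rose from about 6 N to 8.6 N. The last pictures show the holder's front edge against the end stop with no gap.
- **Clip:** the nose rests on top of the holder plate. I judged this from the pictures only; the clip angle and pressing force were not measured.
- **Other things:** the bearing, roller cone and carton were never approached, and they looked unmoved wherever they showed in my later pictures.
- **Checks that disagreed:**
  - The scene network put the holder at x 40.4 mm, which is inside the judged 39.5–46 mm but nearly 3 mm short of the nominal 43 mm. The networks are only good to about 4 mm.
  - In the final pictures the side and wrist networks reported only look-alikes as the holder.
  - My fixture fit left errors of up to about 4 pixels.

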